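Snap the end cap into the torch

TASK

The red end cap lies loose in the open end of the silver torch. Take the wooden pusher, press the cap straight down with its foot until it snaps fully home onto its rubber seal, and lean on it at about 15 N for a good second to bed the seal, never pressing beyond 20 N. Then stand the pusher back upright in its blue rest; do not press the cap with the gripper itself, and leave the other things on the shelf where they are.

Things in the scene. Friction and masses are not known exactly. Their poses are not given: they have to be found in the camera images.
- torch: silver aluminium torch standing head down, fixed in a grey square cradle (90 x 90 x 22 mm) that is screwed to the shelf; it does not move. Origin at the centre of the cradle's underside on the shelf (z = 0), z up. Head 68 mm across up to 42 mm high, battery tube 47 mm outside diameter up to its open mouth at 115 mm
- mouth (a point): centre of the torch's open mouth, level with the rim, 115 mm above the shelf. Bore 33 mm. Four sprung steel balls (8 mm) stick into the bore 5 mm below the rim; pushing the cap's flange past them takes 6 to 13 N, then the force drops and they hold the cap. Below is a springy rubber seal, 14 N/mm, solid after 3 mm; its depth differs by 8 mm from torch to torch and cannot be seen
- cap_top (a point): centre of the flat top of the cap's boss, the surface to press: 24 mm above the cap's origin. Loose it stands about 14 mm above the rim. Home and unloaded it is anywhere from 3.5 mm above to 5.5 mm below the rim (10.5 to 19.5 mm lower than at first, by the depth of the seal); at 15 N it goes 1 to 2 mm lower still
- cap: red end cap, 30 g, origin at the centre of its underside, z up along its axis. Black pilot below (25 mm diameter, 8 mm high), red flange (30 mm diameter, 8 to 12 mm above the origin), red boss on top (20 mm diameter, 12 to 24 mm above the origin). At first it rests loose on the four balls, its origin about 10 mm below the mouth; home, its origin is 20.5 to 29.5 mm below the mouth
- pusher: straight wooden pusher, 100 mm tall, 90 g, origin at the centre of the flat underside of its foot, z up along its axis. Dark rubber foot 22 mm diameter and 8 mm high, above it a round handle 20 mm in diameter up to the top. Stands loose in the rest at first, 4 mm above the shelf
- rest: low round blue dish fixed to the shelf, the pusher's rest: 60 mm outside diameter, rim 12 mm high and 6 mm thick, inner diameter 48 mm, inner floor 4 mm above the shelf. Origin at the centre of its underside
- saucer: white porcelain saucer with coins, 100 mm diameter, 13 mm high, loose bystander; origin under its centre
- carabiner: orange carabiner lying flat, 80 x 50 x 10 mm, loose bystander; origin under its centre
- case: black hard spectacles case, 160 x 62 x 38 mm, long along its x, loose bystander; origin under its centre
- cell_a: dark battery cell with a copper band standing upright, 33 mm diameter, 61 mm high, loose bystander; origin under its centre
- cell_b: second battery cell like the first
- drawers: clear acrylic miniature drawer unit, 140 x 200 x 154 mm, fixed at the back; origin under its centre
Mind the look-alikes: they are no part of the job. What is meant by the cap is not turquoise, white or yellow, and is the smaller of those in its own colour.

How it is judged:
By the outcome, as a careful person would: the job done as asked, in the order asked, and still so for the second after the job is handed in, with the robot touching nothing.
It also fails if it takes over 56 s, if anything falls off the work surface, if the arm or the gripper's body presses on something with over 40 N, if the wrist force passes 120 N, or if a joint passes its speed limit or range.

ROBOT

A 6-joint arm with a two-finger parallel gripper is mounted at the origin on the work surface. World frame = base frame: x ahead of the robot, y to its left, z up, the work surface at z = 0. Lengths are in mm, angles in rad, forces in N, time in s.
With the tool pointing down it reaches from about 325 to 900 mm from the base axis. Payload 3.5 kg.
Tool frame: the origin (TCP) lies midway between the tips of the shut fingers; the grasp point (between the pads) lies 19 mm behind it (robot.grasp_offset is the distance from the TCP to the grasp point, in mm); z points along the fingers, y is the direction in which the jaws open and shut (so a half turn about z gives the same grasp; the last joint's range is limited). The gripper opens to 85 mm and grips with 20 to 120 N. Pads are 22 mm wide; open, the fingers measure 114 mm over their backs; the gripper's body (76 mm by 85 mm) begins 54 mm behind the grasp point. The pads swing forward as they close: fully open they stand 13 mm farther back than shut.
Start: joints at [1.098, 0.276, -0.026, 1.268, 0, 1.467], TCP at [225.899, 582.745, 201.913] pointing down, gripper open.
Joint ranges: [-3.12, 3.12], [-0.85, 1.88], [-1.08, 1.24], [-1.95, 2.15], [-1.57, 1.53], [-3.14, 3.14]. Speed limits (rad/s): [2.57, 2.57, 3.14, 3.14, 3.14, 3.14].

INTERFACE

Orientations are given as a unit quaternion [x, y, z, w].
In Python, from workcell import status, vision, close_job, robot gives the robot as it stands. The module is installed in compiled form; this text tells all that it offers.
- The arm moves only by the tool carry_out, never from a script. Its argument "moves" is one flat list of numbers, 5 for each row, row after row: the shift along the world's x, y, z in cm, then the turn about the world's z in degrees, then the gripper command: -1 is fully open, 1 is shut, values between are in proportion. A call has 1 to 5 rows; each row shifts and turns the pose as measured when the row begins; what a row does not reach is not made up. A row lasts 1/8 s, in which the tool goes at most 62.5 mm and 10.7 degrees, less where a joint would pass 70% of its speed; a pose out of reach is approached as far as the arm can. A call with a gripper value outside its range is refused whole. The fingers move at their own pace and stop on an object; "force" is the grip in N (left out, the last holds). Time passes only in rows, so rows that do not move let the fingers close. It gives the time, the measured TCP pose, the force and the opening at its end, in the units of the state.
- status.observe(): the state, without advancing time (a new reading comes with each control period).
- vision.camera(name): name is "scene" or "top" or "wrist"; returns a dict with "image" (384x512x3 uint8, red, green, blue), "fx", "fy", "cx", "cy" (pixels), "D" ([k1, k2, p1, p2, k3] as OpenCV has them; the pictures are not rectified), "R" (3x3) and "t" (3): a world point X has camera coordinates R X + t. Camera axes: x right, y down, z forward; pixel columns grow to the right and rows downward; lengths in mm; the calibration is good to about 2 mm. A picture is of the moment at which its call begins. There is no depth.
- close_job(): hands the job in, once; it reports no verdict.
The state is a dict: "t": time; "qpos": joint angles; "qd": joint speeds; "tau": joint torques, N m; "eef_pos": TCP position; "ee_rot": TCP orientation; "contact_force": force on the tool from outside, world axes, zero at the start; "torque": the same for the moment, N m; "grip_width": finger opening in mm.
Only numpy, scipy, OpenCV 4.12 (cv2) and the standard library are available. Lean on these libraries where they do the work, as an engineer would, in place of code of your own. Each camera call takes 0.05 s, during which the arm holds its last target.

## Working session

There is one attempt and no reset: what is moved stays moved. The work goes in short steps, Python scripts to look and compute and a tool call to move; the robot and the scene stay as the last step left them, time stands still between calls to the robot, and variables do not carry over. Pictures are saved under pics/ and viewed, and the job is handed in when it is done.

Besides the shell and the picture viewer there is one more tool, called after "Request:" by a JSON object that holds its "api" and its "payload". carry_out: Moves the arm, as the interface text tells. Its arguments: {"type":"object","properties":{"moves":{"type":"array"},"force":{"type":"number"}},"required":["moves"]}

```bash
mkdir -p pics; python3 - <<'E'
from workcell import status, vision, robot
import cv2,pickle
s=status.observe();print({k:s[k] for k in('t','eef_pos','ee_rot','contact_force','grip_width')},robot.grasp_offset)
d={}
for n in("scene","top","wrist"):
    c=vision.camera(n);d[n]=c;cv2.imwrite(f'pics/{n}0.png',c['image'][:,:,::-1]);print(n,c['fx'],c['cx'],c['D'],c['R'],c['t'])
pickle.dump(d,open('c0.pkl','wb'))
E
```

```text
{'t': 0.0, 'eef_pos': array([225.5118228 , 581.99544873, 200.74379658]), 'ee_rot': array([ 1.83861297e-01,  9.82951567e-01, -1.06616855e-03, -3.23697149e-04]), 'contact_force': array([ 0.14516915, -0.53822281, -0.83481153]), 'grip_width': 85.36091568517976} 18.700000000000003
scene 359.14927947031333 253.55052911095154 [-0.03708922  0.          0.          0.          0.        ] [[ 0.55481745  0.83167715  0.022152  ]
 [ 0.58229503 -0.36916019 -0.72432952]
 [-0.59423068  0.41476965 -0.68909799]] [-317.6803418  -271.80023908 1225.7138059 ]
top 418.7687735550817 253.02248421739554 [-0.10285392  0.          0.          0.          0.        ] [[-0.05715097 -0.99835039  0.00550188]
 [-0.97409174  0.05455276 -0.219475  ]
 [ 0.21881281 -0.01790255 -0.97560261]] [  28.36364962  610.56426335 1124.44819326]
wrist 292.7336730338474 252.39424115547953 [0.00993152 0.         0.         0.         0.        ] [[ 0.36134755  0.93243054 -0.00110991]
 [ 0.89354789 -0.34593859  0.28617941]
 [ 0.26645847 -0.10440199 -0.95817541]] [-623.27658257  -36.3713759   379.86586532]
```

```bash
ls .
```

```text
c0.pkl
pics
```

View pics/scene0.png

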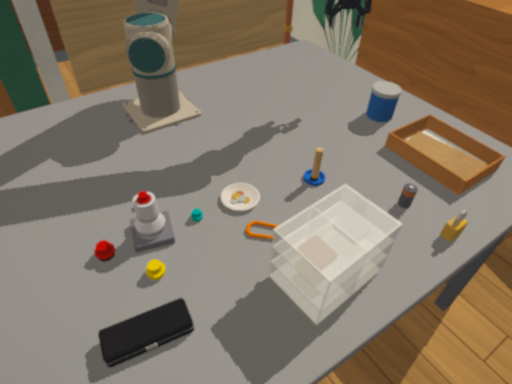

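View pics/top0.png

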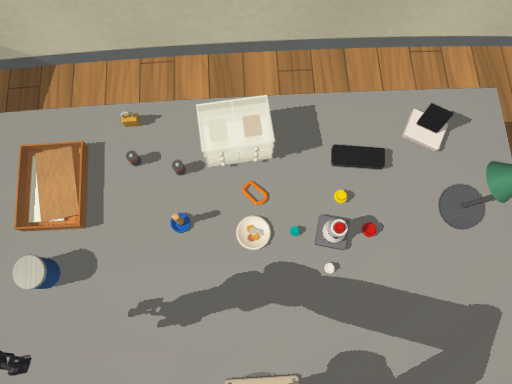

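View pics/wrist0.png

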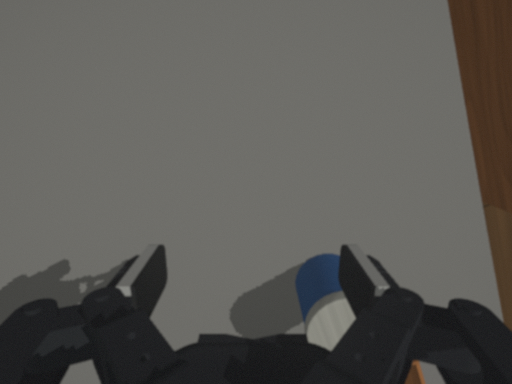

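```bash
cat > h.py <<'E'
import cv2,numpy as np
def ray(c,p):
    K=np.array([[c['fx'],0,c['cx']],[0,c['fy'],c['cy']],[0,0,1]])
    u=cv2.undistortPoints(np.array([[p]],float),K,np.array(c['D']))[0,0]
    R=np.array(c['R']);t=np.array(c['t']);d=R.T@np.array([u[0],u[1],1.]);return -R.T@t,d/np.linalg.norm(d)
def plane(c,p,z):
    o,d=ray(c,p);return o+d*(z-o[2])/d[2]
def tri(*cp):
    A=np.zeros((3,3));b=np.zeros(3);rs=[ray(c,p) for c,p in cp]
    for o,d in rs:
        P=np.eye(3)-np.outer(d,d);A+=P;b+=P@o
    X=np.linalg.solve(A,b);return X,[np.linalg.norm((np.eye(3)-np.outer(d,d))@(X-o)) for o,d in rs]
def proj(c,X):
    K=np.array([[c['fx'],0,c['cx']],[0,c['fy'],c['cy']],[0,0,1]])
    return cv2.projectPoints(np.array([X],float),cv2.Rodrigues(np.array(c['R']))[0],np.array(c['t'],float),K,np.array(c['D']))[0][0,0]
def blobs(im,lo,hi,mina=8):
    h=cv2.cvtColor(im,cv2.COLOR_RGB2HSV);m=cv2.inRange(h,np.array(lo),np.array(hi))
    n,l,s,ce=cv2.connectedComponentsWithStats(m)
    return [(s[i][:5].tolist(),ce[i].round(1).tolist()) for i in range(1,n) if s[i][4]>=mina]
E
python3 - <<'E'
import pickle,cv2,numpy as np
from h import *
d=pickle.load(open('c0.pkl','rb'))
T=d['top'];S=d['scene']
for n,c in(('top',T),('scene',S)):
    print(n,'red',blobs(c['image'],(0,180,90),(6,255,255)))
    print(n,'blue',blobs(c['image'],(108,150,60),(125,255,255)))
    print(n,'wood',blobs(c['image'],(10,60,80),(22,200,255),30))
f=lambda im,x0,y0,w,h,k:cv2.resize(im[y0:y0+h,x0:x0+w],None,fx=k,fy=k,interpolation=cv2.INTER_CUBIC)[:,:,::-1]
a=np.vstack([np.hstack([f(T['image'],310,185,75,55,5),f(S['image'],90,180,75,55,5)]),np.hstack([f(T['image'],150,190,75,55,5),f(S['image'],280,140,75,55,5)])])
cv2.imwrite('pics/crop0.png',a)
E
```

```text
top red [([334, 222, 11, 11, 89], [339.0, 227.1]), ([362, 223, 14, 14, 149], [368.9, 229.3])]
top blue [([183, 214, 7, 9, 25], [185.8, 217.7]), ([171, 222, 9, 5, 14], [174.5, 224.1]), ([182, 224, 8, 8, 19], [185.4, 227.8]), ([172, 227, 5, 4, 8], [174.2, 228.2])]
top wood [([0, 46, 512, 110, 22847], [260.9, 75.8]), ([121, 112, 20, 15, 229], [130.7, 119.9]), ([14, 140, 75, 92, 5721], [53.0, 185.2]), ([242, 181, 27, 24, 80], [253.8, 193.1]), ([245, 184, 20, 18, 59], [253.5, 192.5]), ([172, 213, 12, 12, 86], [177.6, 218.5]), ([246, 225, 8, 8, 39], [249.0, 227.7]), ([247, 232, 13, 10, 89], [253.0, 236.6]), ([230, 376, 62, 8, 230], [261.4, 380.9])]
scene red [([138, 191, 12, 12, 106], [143.1, 197.3]), ([96, 241, 18, 19, 267], [104.0, 249.8])]
scene blue [([310, 177, 10, 4, 11], [314.2, 179.3])]
scene wood [([11, 0, 13, 33, 40], [16.8, 15.5]), ([35, 0, 259, 99, 14231], [160.8, 35.5]), ([355, 0, 157, 148, 16158], [445.8, 56.4]), ([36, 67, 17, 37, 108], [43.9, 85.4]), ([0, 80, 17, 38, 332], [5.1, 102.9]), ([124, 101, 39, 27, 298], [138.8, 114.4]), ([167, 114, 33, 12, 48], [181.5, 119.5]), ([385, 114, 121, 82, 5131], [444.1, 153.1]), ([143, 125, 23, 7, 36], [153.5, 128.3]), ([312, 147, 12, 32, 233], [317.0, 161.6]), ([402, 188, 14, 9, 47], [408.2, 193.2]), ([231, 190, 13, 10, 78], [237.0, 194.3]), ([242, 196, 8, 8, 38], [246.1, 199.8]), ([440, 215, 28, 27, 426], [453.0, 228.6]), ([245, 219, 33, 22, 208], [261.1, 229.5]), ([316, 229, 196, 155, 14125], [445.0, 335.9]), ([145, 263, 21, 18, 40], [156.1, 274.1])]
```

View pics/crop0.png

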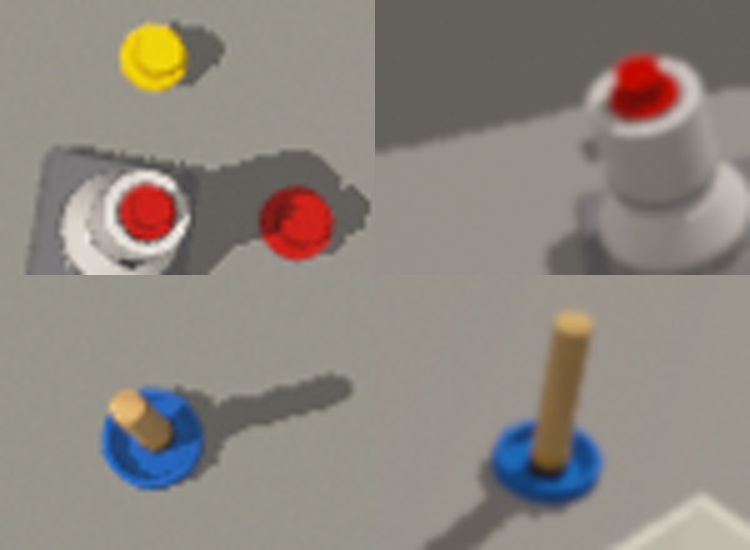

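```bash
python3 - <<'E'
import pickle
from h import *
d=pickle.load(open('c0.pkl','rb'));T=d['top'];S=d['scene']
P={'pushertop':((175,215),(319.4,149)),'mouth':((338.6,227.2),(143.6,198.6)),'captop':((338.8,225.8),(142,192.8)),'rest':((180.1,222.4),(314,175.6))}
for k,(a,b) in P.items():
    X,e=tri((T,a),(S,b));print(k,X.round(1),np.round(e,1))
for k,z in(('pushertop',104),('mouth',115),('captop',129),('rest',12)):
    print(k,plane(T,P[k][0],z).round(1),plane(S,P[k][1],z).round(1))
for n,p,z in(('saucer',(254,233),10),('carab',(256,193),5),('cellA',(179,167),61),('cellB',(134,158),61),('drawers',(236,130),100),('yellow',(341,196),10),('turq',(295,231),10),('white',(330,268),10)):
    print(n,plane(T,p,z).round())
E
```

```text
pushertop [555.2 210.3 105.4] [0.4 0.4]
mouth [ 495.5 -231.1  113.9] [0.1 0.1]
captop [ 496.5 -229.7  131.2] [1.8 1.8]
rest [550.1 212.8  10.3] [0.4 0.4]
pushertop [555.7 210.9 104. ] [553.7 211.4 104. ]
mouth [ 495.4 -230.7  115. ] [ 496.6 -231.4  115. ]
captop [ 497.3 -228.5  129. ] [ 493.2 -230.8  129. ]
rest [549.5 212.2  12. ] [551.6 211.8  12. ]
saucer [507.  -3.  10.]
carab [627. -16.   5.]
cellA [705. 204.  61.]
cellB [740. 337.  61.]
drawers [794.  32. 100.]
yellow [ 603. -271.   10.]
turq [ 505. -124.   10.]
white [ 392. -217.   10.]
```

Red things: (339,227) in top view = knob inside the silver torch, and (369,229) = a clearly larger knob lying on the shelf. The one in the torch is the cap: it is the smaller and sits in the mouth; the crop confirms it. The pusher stands in the blue dish at (180,222). Heights triangulate correctly (105/104, 114/115, 131/129, 10/12).

Request:
{"api": "carry_out", "payload": {"moves": [4.1,-4.6,0.4,2.6,-1,4.1,-4.6,0.4,2.6,-1,4.1,-4.6,0.4,2.6,-1,4.1,-4.6,0.4,2.6,-1,4.1,-4.6,0.4,2.6,-1]}}

```text
t: 0.78
eef_pos: [430.7, 349.3, 218.9]
ee_rot: [0.063, 0.998, -0.001, -0.001]
contact_force: [0.7, 0.2, -0.3]
grip_width: 85.2
```

Request:
{"api": "carry_out", "payload": {"moves": [4,-4.5,0,2.6,-1,4,-4.5,0,2.6,-1,2,-2.5,0,2.4,-1,0,0,0,0,-1]}}

```text
t: 1.27
eef_pos: [535.7, 226.5, 218.2]
ee_rot: [-0.002, 1.0, -0.002, -0.001]
contact_force: [-0.4, 0.1, 0.3]
grip_width: 85.7
```

```bash
cat > snap.py <<'E'
import sys,pickle,cv2
from workcell import status,vision
from h import *
n=sys.argv[1];c=vision.camera('wrist');s=status.observe();pickle.dump((c,s),open(f'{n}.pkl','wb'))
cv2.imwrite(f'pics/{n}.png',c['image'][:,:,::-1])
print(s['t'],s['eef_pos'].round(1),s['ee_rot'].round(4),s['contact_force'].round(2),s['grip_width'])
E
python3 snap.py w1; python3 -c "
import pickle
from h import *
c,s=pickle.load(open('w1.pkl','rb'))
print(-np.array(c['R']).T@c['t'])
for X in((555,210,104),(550,212.5,12)):print(proj(c,X))"
```

```text
1.325 [534.9 227.3 218.1] [-3.0e-03  1.0e+00 -1.5e-03 -8.0e-04] [-0.28  0.23 -0.66] 85.51677111464078
[461.73267232 226.28108281 391.06523439]
[236.84985465 201.8400402 ]
[242.39628608 176.85786202]
```

View pics/w1.png

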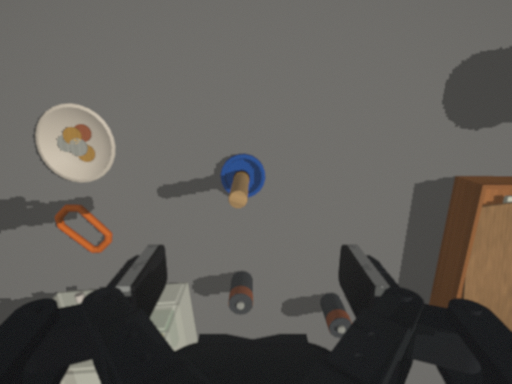

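The wrist view shows the pusher's top at about (238,199) and the dish at (243,175), both near the predicted pixels (237,202) and (242,177).

```bash
python3 - <<'E'
import pickle
from h import *
c,s=pickle.load(open('w1.pkl','rb'));d=pickle.load(open('c0.pkl','rb'))
im=c['image'];print(blobs(im[140:220,200:290],(10,60,60),(22,255,255)),blobs(im[140:220,200:290],(105,120,40),(125,255,255)))
k=im[145:215,205:275];cv2.imwrite('pics/crop1.png',cv2.resize(k,None,fx=8,fy=8,interpolation=cv2.INTER_CUBIC)[:,:,::-1])
E
```

```text
[([28, 31, 21, 38, 562], [39.0, 50.2])] [([21, 14, 44, 42, 1035], [43.6, 31.7])]
```

View pics/crop1.png

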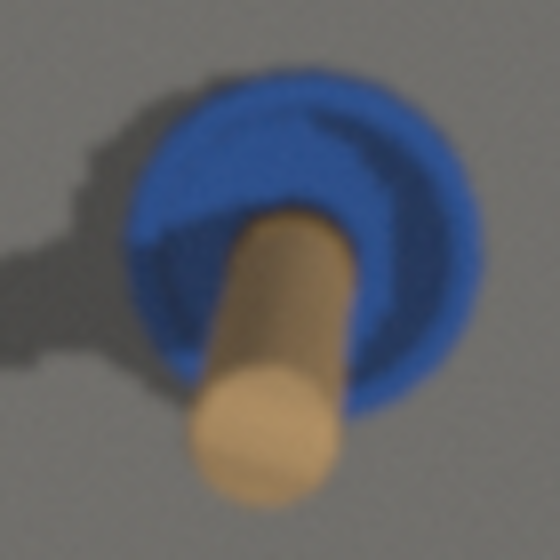

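```bash
python3 - <<'E'
import pickle
from h import *
c,s=pickle.load(open('w1.pkl','rb'));d=pickle.load(open('c0.pkl','rb'))
T,S=d['top'],d['scene']
for n,a,b,w,z in(('push',(175,215),(319.4,149),(237.7,198.9),104),('rest',(180.1,222.4),(314,175.6),(242.7,175.0),12)):
    print(n,tri((T,a),(S,b),(c,w)),plane(c,w,z).round(1))
E
```

```text
push (array([553.84201593, 210.98962596, 103.89139216]), [np.float64(1.8475888417120776), np.float64(0.3536187375929339), np.float64(1.9014089204753986)]) [551.8 210.9 104. ]
rest (array([549.25371299, 213.05175911,   9.49198065]), [np.float64(0.8145338222545504), np.float64(0.8668453456675173), np.float64(1.2037642968036406)]) [547.5 212.9  12. ]
```

Request:
{"api": "carry_out", "payload": {"moves": [1.85,-1.63,0,0.3,-1,0,0,-4,0,-1,0,0,-3,0,-1,0,0,0,0,-1]}}

```text
t: 1.82
eef_pos: [550.4, 215.1, 146.9]
ee_rot: [-0.008, 1.0, -0.001, -0.001]
contact_force: [-0.7, -0.2, -1.4]
grip_width: 85.7
```

Request:
{"api": "carry_out", "payload": {"moves": [0.3,-0.4,-3.2,-0.9,-1,0,0,-3.2,0,-1,0,0,-2.5,0,-1,0,0,0,0,-1]}}

```text
t: 2.33
eef_pos: [554.9, 216.1, 62.2]
ee_rot: [-0.002, 1.0, 0.001, 0.002]
contact_force: [-0.5, 0.4, 0.1]
grip_width: 85.5
```

```bash
python3 snap.py w2
```

```text
2.375 [556.4 216.5  63.7] [-0.0025  1.      0.0015  0.0038] [ 0.67 -0.32  0.23] 85.19733020823872
```

View pics/w2.png

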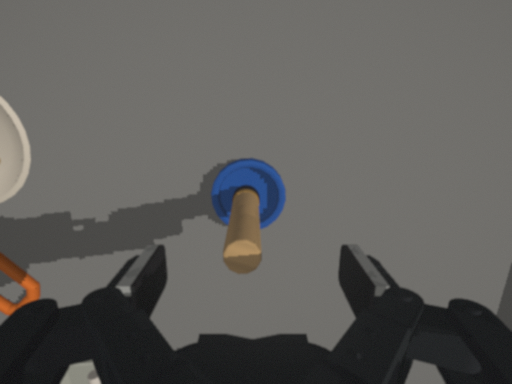

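Request:
{"api": "carry_out", "payload": {"moves": [-0.2,-0.5,-1.2,0,-1,0,0,0,0,-1]}}

```text
t: 2.62
eef_pos: [556.4, 212.5, 54.3]
ee_rot: [-0.003, 1.0, 0.002, 0.006]
contact_force: [-0.9, -0.5, 0.8]
grip_width: 85.5
```

```bash
python3 snap.py w3; python3 - <<'E'
import pickle
from h import *
c,s=pickle.load(open('w3.pkl','rb'));im=c['image']
k=im[140:310,120:390];cv2.imwrite('pics/crop3.png',cv2.resize(k,None,fx=2.9,fy=2.9,interpolation=cv2.INTER_CUBIC)[:,:,::-1])
E
```

```text
2.675 [557.6 212.9  55.3] [-0.0029  1.      0.0025  0.0075] [ 0.31 -0.02 -0.11] 85.45976200726781
```

View pics/crop3.png

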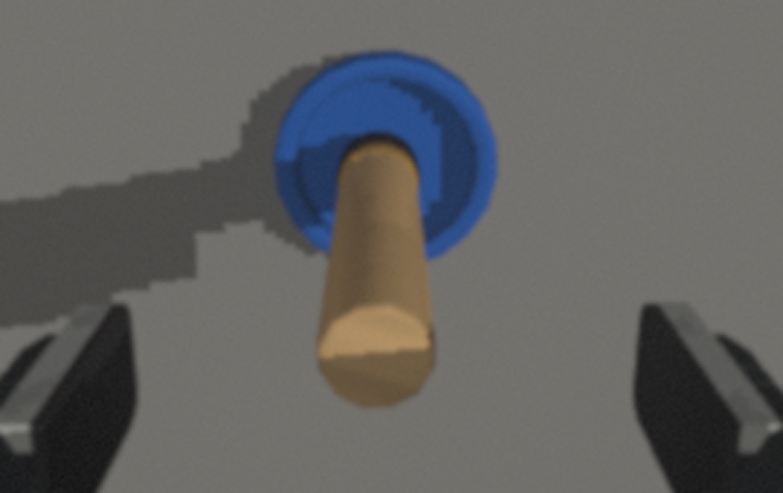

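Request:
{"api": "carry_out", "payload": {"moves": [-0.3,-0.1,-0.4,0,-1,0,0,0,0,-1]}}

```text
t: 2.92
eef_pos: [555.3, 211.9, 52.2]
ee_rot: [-0.003, 1.0, 0.003, 0.008]
contact_force: [-0.3, -0.6, -0.5]
grip_width: 85.4
```

```bash
cat > st.py <<'E'
from workcell import status
for i in range(1):
    s=status.observe();print(s['t'],s['eef_pos'].round(2),s['ee_rot'].round(4),s['contact_force'].round(2),round(s['grip_width'],1),s['qd'].round(3))
E
python3 st.py;python3 snap.py w4;python3 st.py
```

```text
2.925 [555.29 211.92  52.17] [-0.0028  1.      0.0028  0.0084] [-0.3  -0.58 -0.48] 85.4 [-0.001 -0.005  0.018 -0.003  0.     0.001]
2.975 [555.8 212.1  52.5] [-0.0028  1.      0.0029  0.0088] [0.5  0.17 0.27] 85.10399266650988
2.975 [555.85 212.06  52.48] [-0.0028  1.      0.0029  0.0088] [0.5  0.17 0.27] 85.1 [ 0.002 -0.     0.008 -0.001  0.001  0.   ]
```

Request:
{"api": "carry_out", "payload": {"force": 70, "moves": [0,0,0,0,1,0,0,0,0,1,0,0,0,0,1,0,0,0,0,1,0,0,0,0,1]}}

```text
t: 3.6
eef_pos: [556.5, 212.1, 53.0]
ee_rot: [-0.003, 1.0, 0.003, 0.009]
contact_force: [-0.3, 1.3, -0.7]
grip_width: 18.0
```

```bash
python3 st.py
```

```text
3.6 [556.5  212.06  52.99] [-0.0028  0.9999  0.0028  0.0094] [-0.34  1.32 -0.66] 18.0 [-0.001 -0.001  0.002  0.002  0.001  0.002]
```

Request:
{"api": "carry_out", "payload": {"moves": [0,0,1.5,0,1,0,0,3,0,1,0,0,4,0,1,0,0,4,0,1,0,0,2,0,1]}}

```text
t: 4.22
eef_pos: [553.1, 211.4, 202.6]
ee_rot: [-0.003, 1.0, 0.002, 0.007]
contact_force: [-0.2, -0.0, -0.9]
grip_width: 17.8
```

```bash
python3 snap.py w5; python3 - <<'E'
from workcell import vision
from h import *
import pickle
d={n:vision.camera(n) for n in('top','scene')};pickle.dump(d,open('c5.pkl','wb'))
a=[cv2.resize(d['top']['image'][170:250,130:230],None,fx=4,fy=4,interpolation=cv2.INTER_CUBIC),cv2.resize(d['scene']['image'][70:190,260:380],None,fx=3.3333,fy=3.33333,interpolation=cv2.INTER_CUBIC)[:320]]
cv2.imwrite('pics/s5.png',np.hstack(a)[:,:,::-1])
E
python3 st.py
```

```text
4.275 [554.4 211.8 205.2] [-0.0028  1.      0.0029  0.0085] [1.09 0.22 0.78] 17.409531165707357
4.375 [552.93 211.34 200.86] [-0.0028  1.      0.0023  0.0064] [-0.01 -0.94 -2.08] 17.4 [-0.001  0.029 -0.054 -0.007 -0.     0.   ]
```

View pics/w5.png

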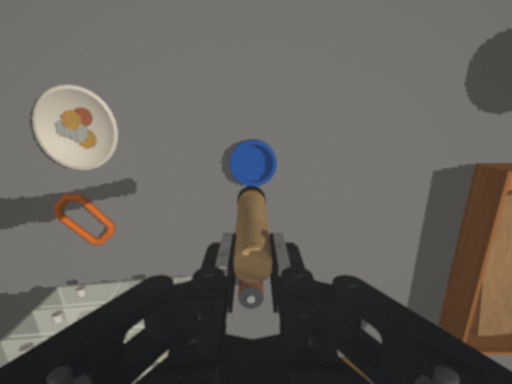

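View pics/s5.png

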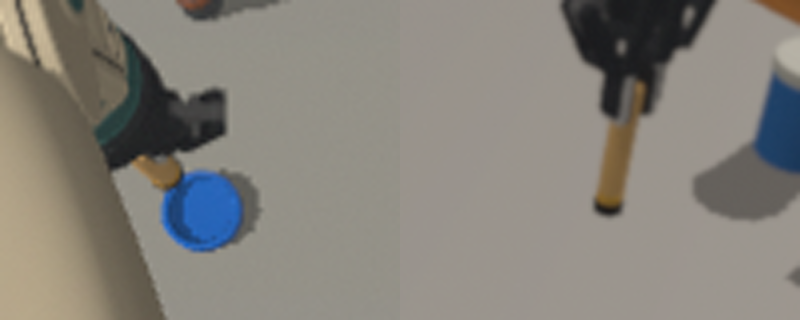

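```bash
python3 - <<'E'
import pickle
from h import *
c,s=pickle.load(open('w5.pkl','rb'));d=pickle.load(open('c5.pkl','rb'))
b=blobs(c['image'],(105,120,40),(125,255,255),100);print(b)
print('rest',plane(c,(253.2,162.6),12))
bt=blobs(d['top']['image'],(105,120,40),(125,255,255),100);print(bt)
k=c['image'][130:290,200:310];a=cv2.resize(k,None,fx=3.5,fy=3.5,interpolation=cv2.INTER_CUBIC)
k=d['scene']['image'][95:150,300:350];b=cv2.resize(k,None,fx=8,fy=8,interpolation=cv2.INTER_CUBIC)
h=np.zeros((560,800,3),np.uint8);h[:a.shape[0],:385]=a;h[:440,390:790]=b
cv2.imwrite('pics/crop5.png',h[:,:,::-1])
e=s['eef_pos']
for dx in(-6,-3,0):
  print(dx,[proj(c,e+np.array([dx,-1,zz])).round(1) for zz in(-41,-49)],proj(d['scene'],np.array([553.,211.4,202])+np.array([dx,-1,-49])).round(1))
E
```

```text
[([230, 140, 46, 47, 1692], [252.5, 162.9])]
rest [548.08470265 213.09450722  12.        ]
[([171, 213, 20, 20, 311], [180.1, 222.4]), ([37, 258, 23, 31, 354], [50.5, 273.6])]
-6 [array([251.7, 202.1]), array([251.7, 198.8])] [320.2 131.8]
-3 [array([251.7, 205.8]), array([251.7, 202.4])] [321.  132.4]
0 [array([251.7, 209.5]), array([251.6, 206. ])] [321.8 133. ]
```

View pics/crop5.png

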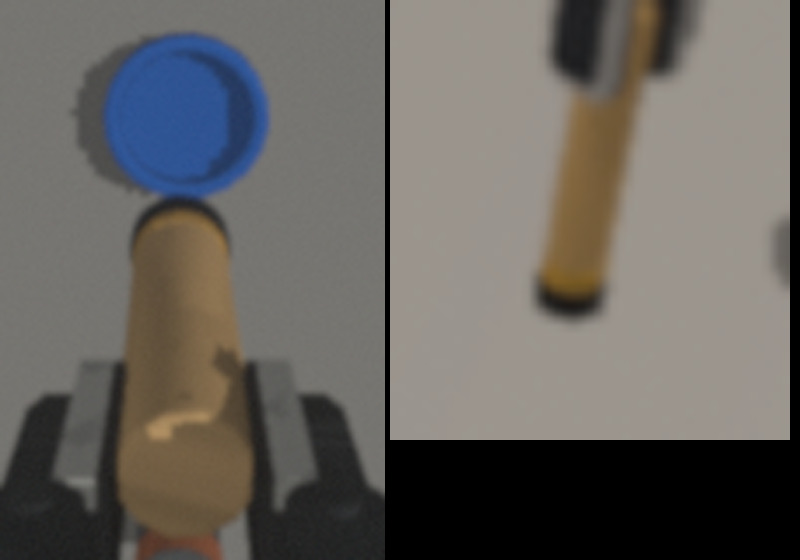

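Request:
{"api": "carry_out", "payload": {"moves": [-0.5,-3,1.5,0,1,-0.5,-5,1,0,1,-0.5,-5,0.5,0,1,-0.5,-5,0,0,1,-0.5,-5,0,0,1]}}

```text
t: 5.0
eef_pos: [521.8, -21.7, 223.4]
ee_rot: [-0.007, 1.0, 0.002, 0.0]
contact_force: [-0.5, 0.3, -0.4]
grip_width: 17.5
```

```bash
python3 st.py
```

```text
5.0 [521.8  -21.72 223.41] [-6.6e-03  1.0e+00  2.2e-03  1.0e-04] [-0.45  0.32 -0.38] 17.5 [-0.796 -0.072 -0.1   -0.015  0.001 -0.789]
```

Request:
{"api": "carry_out", "payload": {"moves": [-0.5,-5,0,0,1,-0.5,-5,0,0,1,-0.3,-5,0,-0.4,1,-0.3,-3,0,-0.4,1,0,0,0,0,1]}}

```text
t: 5.62
eef_pos: [498.6, -208.3, 214.4]
ee_rot: [0.003, 1.0, 0.005, -0.006]
contact_force: [-0.5, 0.2, 0.2]
grip_width: 17.5
```

```bash
python3 st.py
```

```text
5.625 [ 498.56 -208.29  214.43] [ 0.0032  1.      0.0053 -0.0063] [-0.51  0.18  0.23] 17.5 [ 0.01   0.002 -0.026  0.01   0.02  -0.001]
```

Request:
{"api": "carry_out", "payload": {"moves": [0.1,-1.4,0,0,1,0,-0.8,-0.5,0,1,0,0,0,0,1,0,0,0,0,1]}}

```text
t: 6.12
eef_pos: [498.6, -228.6, 206.7]
ee_rot: [0.002, 1.0, 0.007, -0.008]
contact_force: [0.5, 0.3, -0.8]
grip_width: 17.7
```

```bash
cat > look.py <<'E'
import sys,pickle
from workcell import vision,status
from h import *
n=sys.argv[1]
d={k:vision.camera(k) for k in('wrist','scene','top')};d['s']=status.observe();pickle.dump(d,open(n+'.pkl','wb'))
f=lambda im,x0,y0,w,h,k:cv2.resize(im[y0:y0+h,x0:x0+w],None,fx=k,fy=k,interpolation=cv2.INTER_CUBIC)
a=np.hstack([f(d['wrist']['image'],180,110,140,200,2.8),f(d['scene']['image'],100,140,80,112,5)])
cv2.imwrite(f'pics/{n}.png',a[:,:,::-1]);print(a.shape)
E
python3 look.py l1;python3 st.py
```

```text
(560, 792, 3)
6.275 [ 498.64 -228.67  206.94] [ 0.0017  0.9999  0.0067 -0.008 ] [ 0.68  0.26 -1.49] 17.9 [-0.001 -0.001  0.002  0.    -0.     0.001]
```

View pics/l1.png

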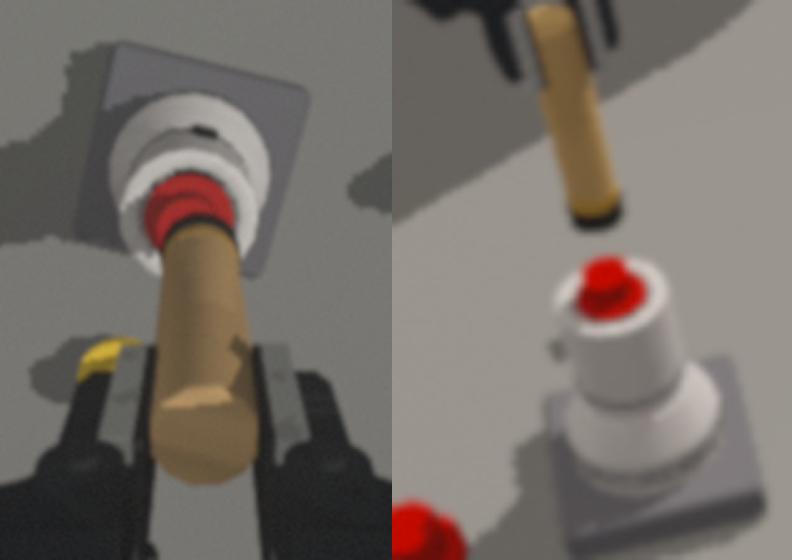

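```bash
python3 - <<'E'
import pickle
from h import *
d=pickle.load(open('l1.pkl','rb'));W,S=d['wrist'],d['scene'];e=d['s']['eef_pos']
im=W['image']
a=cv2.resize(im[160:210,220:280],None,fx=10,fy=10,interpolation=cv2.INTER_CUBIC)
cv2.imwrite('pics/l1w.png',a[:,:,::-1])
k=S['image'][175:215,120:170]
cv2.imwrite('pics/l1s.png',cv2.resize(k,None,fx=12,fy=12,interpolation=cv2.INTER_CUBIC)[:,:,::-1])
X=np.array([495.5,-231,115])
print('pred mouth W',proj(W,X),'S',proj(S,X),'captop',proj(W,X+[0,0,14]),proj(S,X+[0,0,14]))
F=e+[-4,-1,-49]
print('foot',F,proj(W,F),proj(S,F))
for k in([11,0,0],[0,11,0],[-11,0,0]):print(k,proj(W,F+k))
E
```

```text
pred mouth W [248.6819757  188.05002349] S [143.59484819 198.21354759] captop [248.71612457 191.95956729] [142.32974085 193.46654624]
foot [ 494.6428449  -229.66519533  157.93616915] [250.47143227 200.42988002] [140.08947944 182.77898288]
[11, 0, 0] [250.54368535 213.51391097]
[0, 11, 0] [264.30377903 200.32587778]
[-11, 0, 0] [250.39722771 187.00705557]
```

View pics/l1w.png

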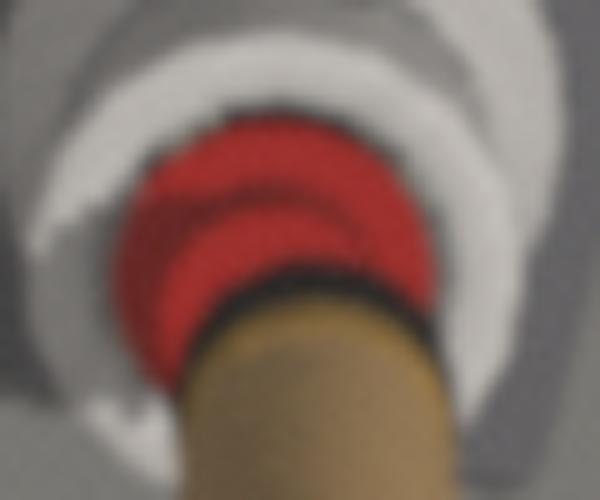

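View pics/l1s.png

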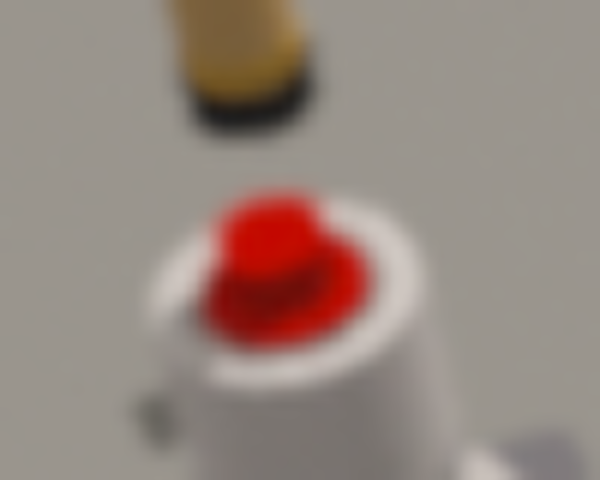

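Request:
{"api": "carry_out", "payload": {"moves": [0.1,-0.25,-1.5,0,1,0,0,-0.8,0,1,0,0,0,0,1]}}

```text
t: 6.65
eef_pos: [499.6, -230.7, 182.1]
ee_rot: [0.001, 1.0, 0.007, -0.008]
contact_force: [-0.6, -0.9, -1.2]
grip_width: 17.7
```

```bash
python3 st.py; python3 look.py l2;python3 st.py; python3 - <<'E'
import pickle
from h import *
d=pickle.load(open('l2.pkl','rb'));W,S=d['wrist'],d['scene'];e=d['s']['eef_pos']
a=cv2.resize(W['image'][160:210,220:280],None,fx=6.6,fy=6.6,interpolation=cv2.INTER_CUBIC)
b=cv2.resize(S['image'][180:220,120:170],None,fx=8,fy=8,interpolation=cv2.INTER_CUBIC)
h=np.zeros((330,800,3),np.uint8);h[:,:396]=a;h[:320,400:]=b
cv2.imwrite('pics/l2c.png',h[:,:,::-1])
E
```

```text
6.65 [ 499.55 -230.72  182.09] [ 0.0014  0.9999  0.0068 -0.0082] [-0.61 -0.95 -1.2 ] 17.7 [ 0.002  0.001 -0.    -0.002 -0.001  0.   ]
(560, 792, 3)
6.8 [ 500.29 -231.21  183.33] [ 0.0014  1.      0.0063 -0.0073] [ 0.07  0.04 -1.37] 17.6 [-0.    -0.006  0.011 -0.001  0.001  0.001]
```

View pics/l2c.png

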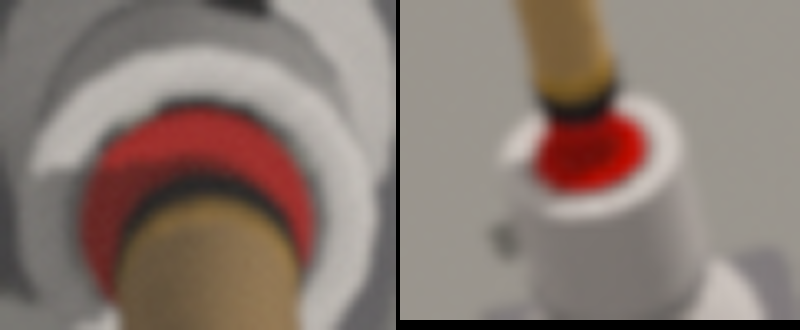

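Request:
{"api": "carry_out", "payload": {"moves": [0,-0.1,-0.2,0,1,0,0,0,0,1]}}

```text
t: 7.05
eef_pos: [500.7, -232.6, 181.8]
ee_rot: [0.001, 1.0, 0.006, -0.007]
contact_force: [0.4, -0.5, -1.8]
grip_width: 17.3
```

Request:
{"api": "carry_out", "payload": {"moves": [0,0,-0.2,0,1]}}

```text
t: 7.18
eef_pos: [501.0, -232.8, 180.2]
ee_rot: [0.001, 1.0, 0.006, -0.006]
contact_force: [1.2, 0.5, -0.6]
grip_width: 17.4
```

Request:
{"api": "carry_out", "payload": {"moves": [0,0,-0.2,0,1]}}

```text
t: 7.3
eef_pos: [501.0, -232.8, 178.1]
ee_rot: [0.001, 1.0, 0.006, -0.006]
contact_force: [-0.3, -0.4, -1.2]
grip_width: 17.5
```

Request:
{"api": "carry_out", "payload": {"moves": [0,0,-0.1,0,1]}}

```text
t: 7.42
eef_pos: [501.1, -232.8, 177.1]
ee_rot: [0.001, 1.0, 0.006, -0.006]
contact_force: [-0.5, 0.8, 1.4]
grip_width: 17.2
```

Request:
{"api": "carry_out", "payload": {"moves": [0,0,-0.1,0,1]}}

```text
t: 7.55
eef_pos: [501.4, -232.9, 176.7]
ee_rot: [0.001, 1.0, 0.006, -0.006]
contact_force: [-0.3, 1.1, 3.8]
grip_width: 17.9
```

Request:
{"api": "carry_out", "payload": {"moves": [0,0,-0.1,0,1]}}

```text
t: 7.68
eef_pos: [501.9, -233.0, 176.5]
ee_rot: [0.001, 1.0, 0.005, -0.005]
contact_force: [-0.9, 0.2, 4.3]
grip_width: 17.7
```

Request:
{"api": "carry_out", "payload": {"moves": [0,0,-0.1,0,1]}}

```text
t: 7.8
eef_pos: [502.1, -233.0, 176.3]
ee_rot: [0.001, 1.0, 0.005, -0.005]
contact_force: [-0.7, 0.8, 5.4]
grip_width: 17.6
```

Request:
{"api": "carry_out", "payload": {"moves": [-0.05,0.02,-0.13,0,1]}}

```text
t: 7.92
eef_pos: [502.1, -233.0, 176.1]
ee_rot: [0.001, 1.0, 0.005, -0.004]
contact_force: [0.9, 1.1, 7.4]
grip_width: 18.0
```

Request:
{"api": "carry_out", "payload": {"moves": [-0.05,0.02,-0.15,0,1]}}

```text
t: 8.05
eef_pos: [502.3, -233.1, 175.9]
ee_rot: [0.001, 1.0, 0.005, -0.003]
contact_force: [-1.0, 0.8, 7.3]
grip_width: 17.2
```

Request:
{"api": "carry_out", "payload": {"moves": [-0.05,0.02,-0.15,0,1]}}

```text
t: 8.18
eef_pos: [502.6, -233.3, 175.7]
ee_rot: [0.001, 1.0, 0.004, -0.002]
contact_force: [-0.9, 1.0, 6.6]
grip_width: 17.4
```

Request:
{"api": "carry_out", "payload": {"moves": [-0.1,0.04,-0.2,0,1]}}

```text
t: 8.3
eef_pos: [502.9, -233.5, 175.3]
ee_rot: [0.001, 1.0, 0.003, -0.001]
contact_force: [0.2, 0.8, 7.7]
grip_width: 17.7
```

Request:
{"api": "carry_out", "payload": {"moves": [-0.1,0.04,-0.2,0,1]}}

```text
t: 8.43
eef_pos: [502.9, -233.7, 174.6]
ee_rot: [0.001, 1.0, 0.002, 0.0]
contact_force: [0.1, 0.8, 5.1]
grip_width: 17.4
```

```bash
python3 look.py l3;python3 st.py
```

```text
(560, 792, 3)
8.575 [ 501.91 -233.09  173.36] [ 1.2e-03  1.0e+00  3.2e-03 -6.0e-04] [ 0.35  0.01 -0.41] 17.4 [-0.001  0.007 -0.014 -0.    -0.006 -0.001]
```

View pics/l3.png

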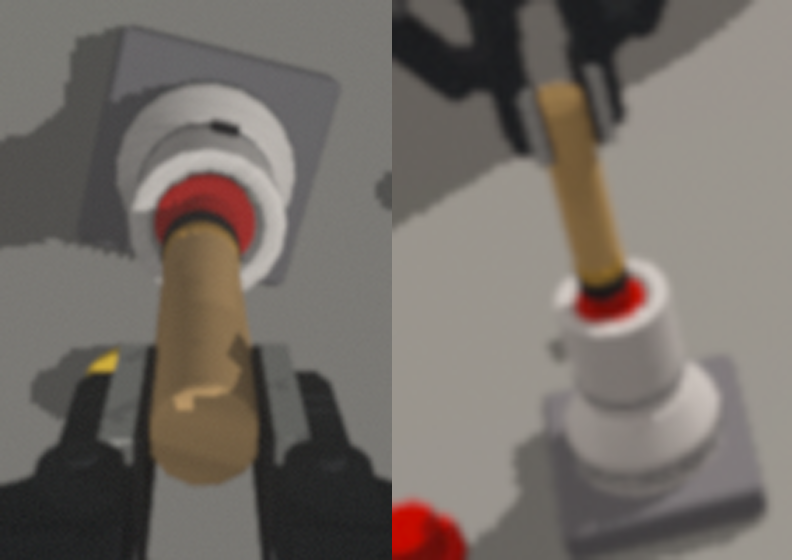

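Request:
{"api": "carry_out", "payload": {"moves": [-0.05,0,-0.15,0,1]}}

```text
t: 8.7
eef_pos: [501.1, -233.0, 171.3]
ee_rot: [0.001, 1.0, 0.003, -0.001]
contact_force: [0.1, 0.3, -0.9]
grip_width: 17.4
```

Request:
{"api": "carry_out", "payload": {"moves": [-0.05,0,-0.15,0,1]}}

```text
t: 8.82
eef_pos: [500.2, -232.8, 168.9]
ee_rot: [0.001, 1.0, 0.004, -0.002]
contact_force: [0.5, 0.4, -0.5]
grip_width: 17.6
```

Request:
{"api": "carry_out", "payload": {"moves": [-0.05,0,-0.15,0,1]}}

```text
t: 8.95
eef_pos: [499.2, -232.6, 166.6]
ee_rot: [0.001, 1.0, 0.004, -0.002]
contact_force: [0.0, -0.3, -0.8]
grip_width: 17.6
```

Request:
{"api": "carry_out", "payload": {"moves": [-0.05,0,-0.15,0,1]}}

```text
t: 9.07
eef_pos: [498.9, -232.7, 165.3]
ee_rot: [0.001, 1.0, 0.004, -0.002]
contact_force: [-0.1, 0.6, 6.6]
grip_width: 17.7
```

Request:
{"api": "carry_out", "payload": {"moves": [0.05,0,-0.1,0,1]}}

```text
t: 9.2
eef_pos: [499.9, -232.8, 165.4]
ee_rot: [0.001, 1.0, 0.004, -0.001]
contact_force: [-1.9, 0.7, 6.7]
grip_width: 17.6
```

Request:
{"api": "carry_out", "payload": {"moves": [0.03,0,-0.12,0,1]}}

```text
t: 9.32
eef_pos: [500.6, -232.8, 165.4]
ee_rot: [0.001, 1.0, 0.004, -0.001]
contact_force: [-0.7, 1.0, 6.4]
grip_width: 17.5
```

Request:
{"api": "carry_out", "payload": {"moves": [0,0,-0.15,0,1]}}

```text
t: 9.45
eef_pos: [500.8, -232.8, 165.4]
ee_rot: [0.001, 1.0, 0.004, -0.0]
contact_force: [-2.0, 1.3, 7.2]
grip_width: 17.7
```

Request:
{"api": "carry_out", "payload": {"moves": [-0.05,0,-0.2,0,1]}}

```text
t: 9.57
eef_pos: [500.7, -232.9, 165.1]
ee_rot: [0.001, 1.0, 0.003, 0.0]
contact_force: [-2.5, 1.8, 9.2]
grip_width: 17.8
```

Request:
{"api": "carry_out", "payload": {"moves": [-0.05,0,-0.25,0,1]}}

```text
t: 9.7
eef_pos: [500.9, -233.0, 164.9]
ee_rot: [0.001, 1.0, 0.003, 0.001]
contact_force: [-2.8, 2.2, 11.3]
grip_width: 17.7
```

Request:
{"api": "carry_out", "payload": {"moves": [-0.05,0,-0.28,0,1]}}

```text
t: 9.82
eef_pos: [501.1, -233.1, 164.8]
ee_rot: [0.001, 1.0, 0.003, 0.003]
contact_force: [-2.9, 3.1, 13.6]
grip_width: 17.1
```

Request:
{"api": "carry_out", "payload": {"moves": [-0.08,0.04,-0.28,0,1]}}

```text
t: 9.95
eef_pos: [501.2, -233.0, 164.9]
ee_rot: [0.001, 1.0, 0.002, 0.004]
contact_force: [-3.4, 2.0, 12.6]
grip_width: 17.3
```

Request:
{"api": "carry_out", "payload": {"moves": [-0.08,0.05,-0.29,0,1]}}

```text
t: 10.07
eef_pos: [501.1, -232.9, 164.9]
ee_rot: [0.001, 1.0, 0.002, 0.005]
contact_force: [-3.0, 2.1, 11.0]
grip_width: 17.7
```

Request:
{"api": "carry_out", "payload": {"moves": [-0.08,0.05,-0.29,0,1]}}

```text
t: 10.2
eef_pos: [501.0, -232.8, 164.9]
ee_rot: [0.001, 1.0, 0.001, 0.006]
contact_force: [-2.9, 1.7, 11.4]
grip_width: 17.8
```

Request:
{"api": "carry_out", "payload": {"moves": [-0.08,0.05,-0.29,0,1]}}

```text
t: 10.32
eef_pos: [500.8, -232.7, 164.9]
ee_rot: [0.001, 1.0, 0.0, 0.007]
contact_force: [-3.1, 2.6, 13.5]
grip_width: 17.6
```

Request:
{"api": "carry_out", "payload": {"moves": [-0.06,0.04,-0.32,0,1]}}

```text
t: 10.45
eef_pos: [501.0, -232.7, 164.8]
ee_rot: [0.001, 1.0, -0.001, 0.008]
contact_force: [-2.8, 1.7, 14.2]
grip_width: 18.0
```

Request:
{"api": "carry_out", "payload": {"moves": [-0.06,0.04,-0.32,0,1]}}

```text
t: 10.58
eef_pos: [501.1, -232.6, 164.7]
ee_rot: [0.001, 1.0, -0.001, 0.01]
contact_force: [-3.7, 1.7, 13.8]
grip_width: 17.7
```

Request:
{"api": "carry_out", "payload": {"moves": [-0.06,0.04,-0.33,0,1]}}

```text
t: 10.7
eef_pos: [501.1, -232.5, 164.7]
ee_rot: [0.001, 1.0, -0.002, 0.011]
contact_force: [-3.9, 2.1, 14.3]
grip_width: 17.9
```

Request:
{"api": "carry_out", "payload": {"moves": [-0.06,0.04,-0.33,0,1,-0.06,0.04,-0.33,0,1]}}

```text
t: 10.95
eef_pos: [501.1, -232.4, 164.7]
ee_rot: [0.001, 1.0, -0.003, 0.013]
contact_force: [-4.3, 2.6, 13.9]
grip_width: 17.8
```

Request:
{"api": "carry_out", "payload": {"moves": [-0.05,0.04,-0.33,0,1,-0.05,0.04,-0.33,0,1,-0.05,0.04,-0.33,0,1]}}

```text
t: 11.32
eef_pos: [501.0, -232.2, 164.7]
ee_rot: [0.001, 1.0, -0.005, 0.016]
contact_force: [-3.8, 1.3, 14.5]
grip_width: 17.5
```

Request:
{"api": "carry_out", "payload": {"moves": [-0.05,0.04,-0.33,0,1,-0.05,0.04,-0.33,0,1,-0.05,0.04,-0.33,0,1]}}

```text
t: 11.7
eef_pos: [500.7, -232.0, 164.7]
ee_rot: [0.0, 1.0, -0.007, 0.019]
contact_force: [-5.3, 2.1, 15.6]
grip_width: 17.8
```

Request:
{"api": "carry_out", "payload": {"moves": [-0.05,0.04,-0.33,0,1,-0.05,0.04,-0.33,0,1,-0.05,0.04,-0.33,0,1]}}

```text
t: 12.08
eef_pos: [500.5, -231.8, 164.7]
ee_rot: [0.0, 1.0, -0.009, 0.021]
contact_force: [-4.6, 2.5, 14.6]
grip_width: 17.6
```

```bash
python3 look.py l4;python3 st.py
```

```text
(560, 792, 3)
12.225 [ 500.5  -231.77  164.75] [ 4.000e-04  9.997e-01 -9.400e-03  2.120e-02] [-3.9   2.63 14.34] 17.7 [ 0.    -0.    -0.001  0.    -0.002  0.001]
```

View pics/l4.png

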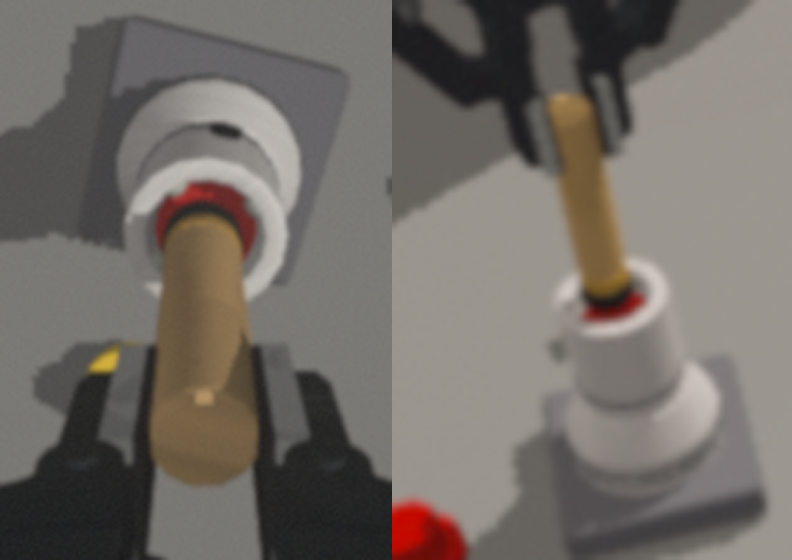

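Request:
{"api": "carry_out", "payload": {"moves": [0,0,0.1,0,1,0,0,0.8,0,1,0,0,2.5,0,1,0,0,2.5,0,1,0,0,1.5,0,1]}}

```text
t: 12.85
eef_pos: [498.8, -231.0, 239.6]
ee_rot: [0.001, 1.0, -0.009, 0.019]
contact_force: [0.3, 0.4, -0.8]
grip_width: 17.7
```

```bash
python3 look.py l5;python3 st.py
```

```text
(560, 792, 3)
13.0 [ 498.96 -231.06  239.03] [ 5.000e-04  9.998e-01 -8.600e-03  1.960e-02] [ 0.8  -0.18 -0.5 ] 17.7 [-0.001  0.013 -0.033 -0.005 -0.001 -0.002]
```

View pics/l5.png

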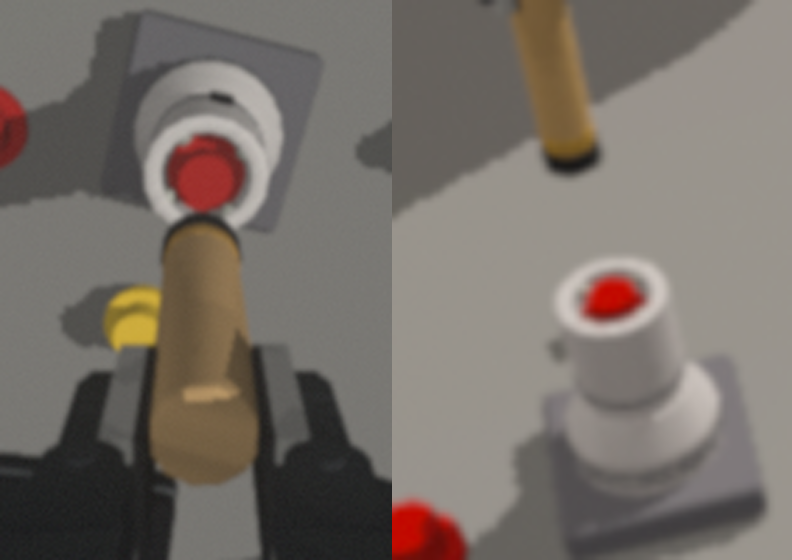

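Request:
{"api": "carry_out", "payload": {"moves": [0.5,3,0,0,1,0.5,5,0,0,1,0.6,5,0,0,1,0.6,5,0,0,1,0.6,5,0,0,1]}}

```text
t: 13.62
eef_pos: [523.7, 2.7, 231.4]
ee_rot: [0.005, 1.0, -0.007, 0.015]
contact_force: [-0.2, -0.7, -1.0]
grip_width: 17.6
```

Request:
{"api": "carry_out", "payload": {"moves": [0.6,5,0,0,1,0.6,5,0,0,1,0.6,4,0,0,1,0.3,2,0,0,1,0,0,0,0,1]}}

```text
t: 14.25
eef_pos: [540.1, 171.1, 223.0]
ee_rot: [0.002, 1.0, -0.008, 0.009]
contact_force: [-0.4, -0.9, -1.4]
grip_width: 17.3
```

Request:
{"api": "carry_out", "payload": {"moves": [0.6,2.5,-1,0,1,0.6,1.7,-3,0,1,0,0,-3,0,1,0,0,-1,0,1,0,0,0,0,1]}}

```text
t: 14.88
eef_pos: [550.3, 209.5, 137.7]
ee_rot: [0.004, 1.0, -0.01, 0.006]
contact_force: [0.3, 0.3, -0.9]
grip_width: 17.8
```

```bash
python3 snap.py w6;python3 st.py;python3 -c "
from h import *
import pickle
c,s=pickle.load(open('w6.pkl','rb'));e=s['eef_pos']
print('rest pred',proj(c,(549,213,12)),blobs(c['image'],(105,120,40),(125,255,255),100),'foot',proj(c,e+[-4,-1,-49]))"
```

```text
14.925 [550.6 209.6 138.2] [ 0.0036  0.9999 -0.0099  0.0067] [ 0.07 -0.3  -1.2 ] 17.3871723578306
14.925 [550.56 209.59 138.21] [ 0.0036  0.9999 -0.0099  0.0067] [ 0.07 -0.3  -1.2 ] 17.4 [ 0.004 -0.013  0.022  0.002  0.003  0.001]
rest pred [258.30565197 178.2412268 ] [([230, 150, 56, 53, 2030], [258.7, 173.8])] foot [252.73088096 199.12416384]
```

View pics/w6.png

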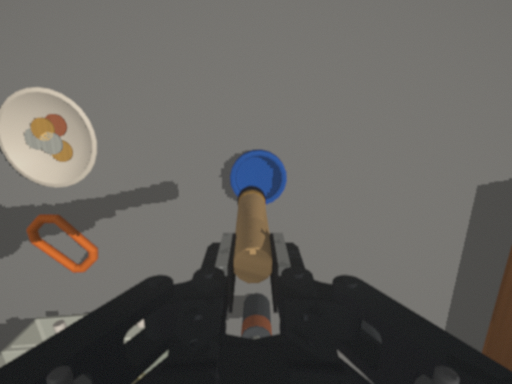

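Request:
{"api": "carry_out", "payload": {"moves": [0.2,0.45,-2.5,0,1,0,0,-2.5,0,1,0,0,-1.5,0,1,0,0,0,0,1]}}

```text
t: 15.42
eef_pos: [557.7, 214.0, 78.0]
ee_rot: [0.005, 1.0, -0.009, 0.012]
contact_force: [-0.5, 0.1, -1.9]
grip_width: 17.1
```

```bash
python3 - <<'E'
from workcell import vision,status
from h import *
c={n:vision.camera(n) for n in('wrist','scene')}
s=status.observe();print(s['eef_pos'],s['ee_rot'],s['contact_force'])
a=cv2.resize(c['wrist']['image'][130:290,190:310],None,fx=3.3,fy=3.3,interpolation=cv2.INTER_CUBIC)
b=cv2.resize(c['scene']['image'][120:200,280:350],None,fx=5.5,fy=5.5,interpolation=cv2.INTER_CUBIC)
h=np.zeros((528,790,3),np.uint8);h[:,:396]=a;h[:440,400:785]=b;cv2.imwrite('pics/p1.png',h[:,:,::-1])
E
```

```text
[558.94437063 214.40435635  79.39524601] [ 0.00469195  0.99986587 -0.00816869  0.01339799] [-0.01086004  0.43039733 -0.40352587]
```

View pics/p1.png

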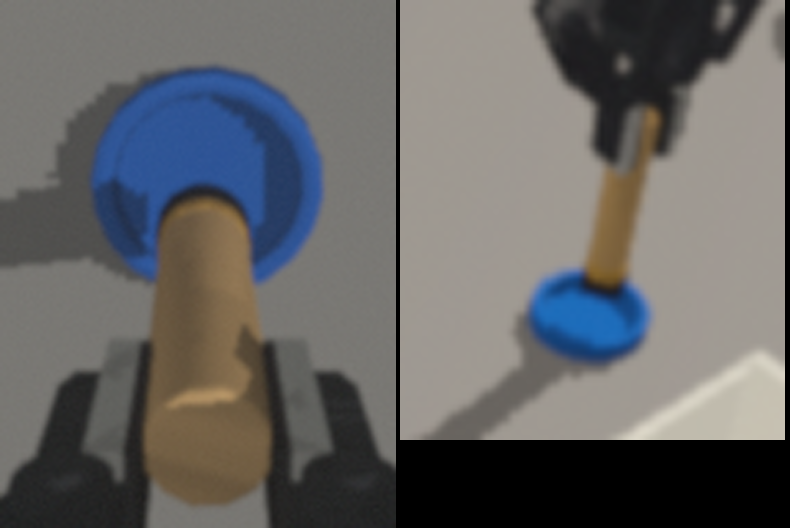

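Request:
{"api": "carry_out", "payload": {"moves": [-0.5,0,-0.4,0,1,-0.1,0,-0.7,0,1,-0.1,0,-0.5,0,1,0,0,0,0,1]}}

```text
t: 16.02
eef_pos: [552.9, 214.9, 64.7]
ee_rot: [0.005, 1.0, -0.008, 0.015]
contact_force: [0.7, 0.4, -1.1]
grip_width: 17.6
```

```bash
python3 st.py
```

```text
16.025 [552.93 214.91  64.71] [ 0.0046  0.9998 -0.0076  0.0152] [ 0.69  0.39 -1.06] 17.6 [ 0.001 -0.003  0.009 -0.004 -0.001 -0.001]
```

Request:
{"api": "carry_out", "payload": {"moves": [0,-0.1,-0.5,0,1,0,0,-0.3,0,1,0,0,0,0,1]}}

```text
t: 16.4
eef_pos: [553.0, 213.8, 56.1]
ee_rot: [0.005, 1.0, -0.008, 0.015]
contact_force: [-0.4, -0.1, -1.4]
grip_width: 17.4
```

Request:
{"api": "carry_out", "payload": {"moves": [0,0,-0.15,0,1]}}

```text
t: 16.52
eef_pos: [553.3, 213.8, 54.6]
ee_rot: [0.005, 1.0, -0.008, 0.015]
contact_force: [0.2, 0.3, -0.8]
grip_width: 17.5
```

Request:
{"api": "carry_out", "payload": {"moves": [0,0,-0.15,0,1]}}

```text
t: 16.65
eef_pos: [553.4, 213.9, 53.1]
ee_rot: [0.005, 1.0, -0.008, 0.016]
contact_force: [-0.5, 0.3, 2.7]
grip_width: 17.2
```

Request:
{"api": "carry_out", "payload": {"moves": [0,0,-0.05,0,1,0,0,0,0,0.45,0,0,0,0,0.3,0,0,0,0,0.3]}}

```text
t: 17.15
eef_pos: [554.2, 214.1, 53.5]
ee_rot: [0.005, 1.0, -0.007, 0.016]
contact_force: [-0.5, 0.1, 0.7]
grip_width: 30.3
```

```bash
cat > p.py <<'E'
import sys
from workcell import vision,status
from h import *
c={n:vision.camera(n) for n in('wrist','scene')}
s=status.observe();print(s['t'],s['eef_pos'],s['ee_rot'],s['contact_force'],s['grip_width'])
a=cv2.resize(c['wrist']['image'][130:290,190:310],None,fx=3.3,fy=3.3,interpolation=cv2.INTER_CUBIC)
b=cv2.resize(c['scene']['image'][120:200,280:350],None,fx=5.5,fy=5.5,interpolation=cv2.INTER_CUBIC)
h=np.zeros((528,790,3),np.uint8);h[:,:396]=a;h[:440,400:785]=b;cv2.imwrite(f'pics/{sys.argv[1]}.png',h[:,:,::-1])
E
python3 p.py p2
```

```text
17.25 [554.21197456 214.0714513   53.44691451] [ 0.00468754  0.99982799 -0.00743874  0.01633032] [ 0.33630964 -0.10451639  0.00422038] 30.149924989486134
```

View pics/p2.png

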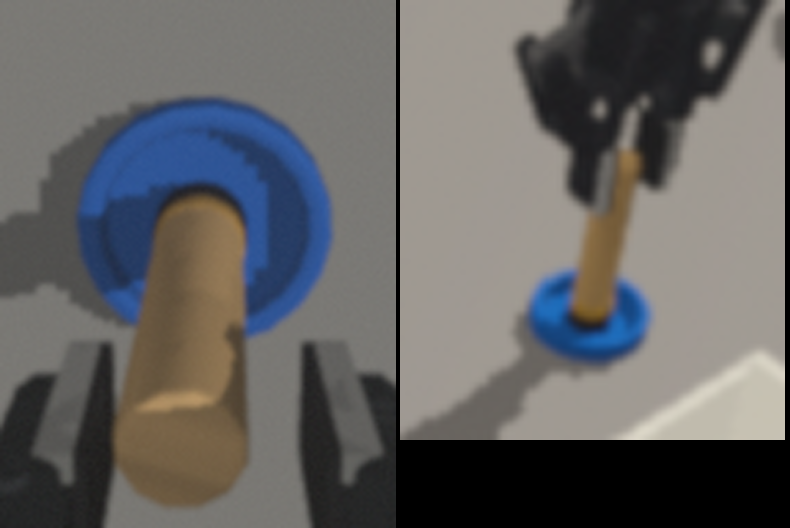

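The pusher stands free and upright in the dish. Next I open the fingers fully and lift away.

Request:
{"api": "carry_out", "payload": {"moves": [0,0,0,0,-1,0,0,0,0,-1,0,0,0,0,-1,0,0,1.5,0,-1,0,0,4,0,-1]}}

```text
t: 17.88
eef_pos: [550.7, 213.1, 106.7]
ee_rot: [0.005, 1.0, -0.009, 0.012]
contact_force: [0.4, -0.0, -0.5]
grip_width: 85.6
```

Request:
{"api": "carry_out", "payload": {"moves": [0,0,5,0,-1,0,0,5,0,-1,-2,3,3,0,-1,-3,4,0,0,-1,0,0,0,0,-1]}}

```text
t: 18.5
eef_pos: [503.2, 285.7, 252.1]
ee_rot: [0.006, 1.0, -0.005, 0.02]
contact_force: [0.2, -0.6, -1.2]
grip_width: 85.4
```

```bash
python3 - <<'E'
from workcell import vision,status
from h import *
import pickle
c={n:vision.camera(n) for n in('top','scene')}
d=pickle.load(open('c0.pkl','rb'))
s=status.observe();print(s['t'],s['eef_pos'],s['contact_force'])
f=lambda im,x0,y0,w,h,k:cv2.resize(im[y0:y0+h,x0:x0+w],None,fx=k,fy=k,interpolation=cv2.INTER_CUBIC)
S=c['scene']['image']
h=np.zeros((600,800,3),np.uint8)
h[:288,:400]=f(S,280,140,100,72,4);h[:288,400:]=f(S,100,180,100,72,4)
h[290:590,:400]=cv2.resize(c['top']['image'],(400,300));h[290:590,400:]=cv2.resize(S,(400,300))
cv2.imwrite('pics/f1.png',h[:,:,::-1])
for n in('scene','top'):
    df=cv2.absdiff(c[n]['image'],d[n]['image']).max(2)
    cv2.imwrite(f'pics/d_{n}.png',df)
E
```

```text
18.6 [504.93777558 283.94274506 251.63061849] [-0.29041953  0.05808777 -1.18710796]
```

View pics/f1.png

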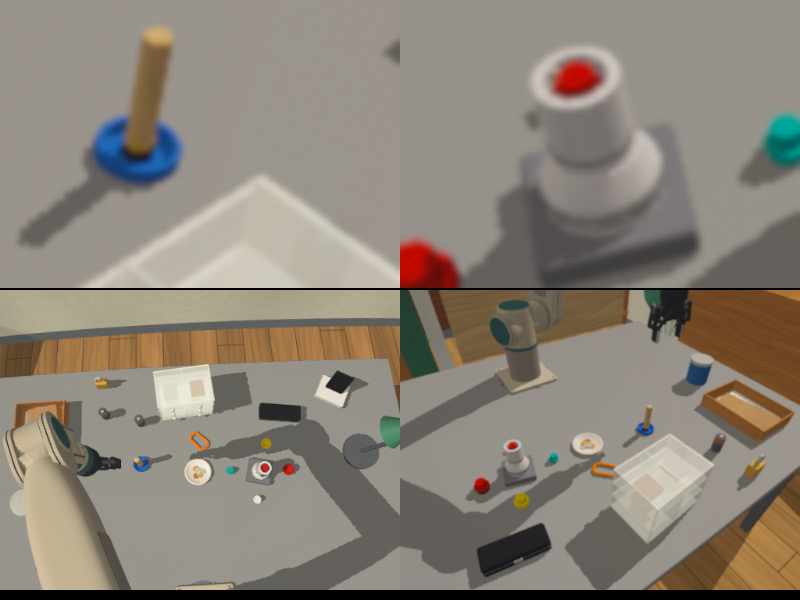

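View pics/d_scene.png

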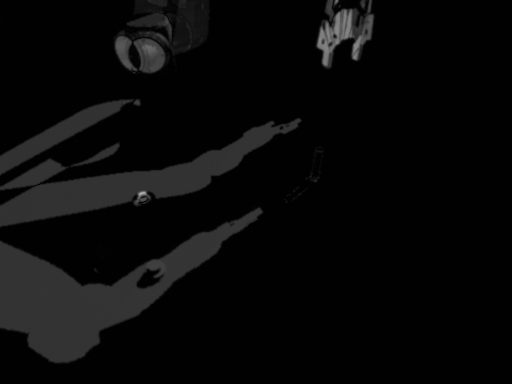

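Request:
{"api": "carry_out", "payload": {"moves": [0,0,0,0,-1,0,0,0,0,-1]}}

```text
t: 18.85
eef_pos: [505.6, 282.3, 251.1]
ee_rot: [0.008, 1.0, -0.006, 0.02]
contact_force: [0.4, -1.0, -0.2]
grip_width: 85.4
```

```bash
python3 -c "
from workcell import close_job
print(close_job())"
```

```text
the job is handed in; nothing more can be done
None
```

I pressed the red cap home with the wooden pusher, held it down to bed the seal, and stood the pusher back in its blue rest. I handed the job in at 18.85 s of the 56 s allowed.

**Snap:** The balls let go at a reading of about 8 N, roughly 9 N on the cap once the pusher's weight is counted. The force then fell to nearly zero. The cap met its seal about 11.5 mm lower than where I first touched it, which is inside the 10.5–19.5 mm range given.

**Bedding:** I held 13.8–15.6 N for about 1.8 s, roughly 15–16.6 N on the cap. That was also the highest force I read, but I only had readings at the end of each call.

**Last checks:** The final pictures show the cap sitting low and level in the mouth and the pusher upright and free in the dish. Compared with the first scene picture, only the cap, the pusher (by a few mm) and the arm and its shadows had changed. I did not run the same comparison on the top picture.

**Disagreements:**
- The cameras differed by 2–4 mm along x, so I lined up the foot and the mouth within the same picture.
- The tool leaned about 2.4° while holding, which added up to about 5 N sideways.
- The grip read 17–18 mm on the 20 mm handle; I saw no sign of the pusher slipping.

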